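Hang up the ladle and shut the sugar bowl

TASK

The steel dipper ladle was left standing in the empty sugar bowl, so the flip-top lid cannot be shut. Pull the ladle up out of the bowl and hang it by its hook on the free-standing rail, on a free stretch clear of the hanging tongs, and then swing the bowl's lid over and press its front edge down until it clicks shut. Leave the kettle, pepper mill, rolling pin and tongs where they are.

Things in the scene. Friction and masses are not known exactly. Their poses are not given: they have to be found in the camera images.
- ladle_mid (a point): Mid handle of the steel ladle (185 mm tall, 0.12 kg), 92 mm above its underside. Strap handle 12 mm wide (y), 6 mm thick (x), straight up to 160 mm above the underside, then a hook bends over to +x. Flat-bottomed cup, 52 mm wide, 34 high, centred 30 mm to +x of the handle. z up the handle. Starts upright on the bowl's floor. Grip across the width, 145 mm above the underside.
- ladle_ridge (a point): Underside of the top of the ladle's hook, which rests on the bar when hung: 34 mm to +x of the handle's centre line, 179 mm above the ladle's underside; 6 mm of metal above it. The hook's tip is 34 mm further to +x and its end hangs 33 mm below this point; hook 62 mm wide inside. Axes as ladle_mid; +x starts roughly towards the bowl's hinge.
- bowl: White ceramic sugar bowl, fixed to the counter: round, 110 mm across, 95 mm high, wall 6 mm, floor 6 mm thick. Origin at the centre of its underside; z up; +x points to the lid's hinge (away from the robot, more or less), -x to the spring catch.
- lid_hinge (a point): On the lid's hinge axis, 64 mm to +x of the bowl's centre and 95 mm above the counter; the axis runs along the bowl's y. The point turns with the lid.
- lid_edge (a point): Spot to press: middle of the lid's front edge, on its upper (outer) face, 116 mm from the hinge axis. When shut it lies 104 mm above the counter, 52 mm to -x of the bowl's centre. The lid is a ceramic disc, 116 mm across, 9 mm thick, with a steel tongue in front reaching 19 mm beyond this spot, 1 mm lower.
- lid (a joint): Lid angle, rad: 0 shut, 1.57 upright, 1.95 leaned fully back. Starts open, leaning back, and stays. Hinge friction 0.035 N m, lid 0.15 kg: swung forward to below about 1.1 it falls and rests on the spring catch at about 0.1. About 10 to 15 N down on the front edge takes it past the catch; it then stays shut below 0.02.
- rail_mid (a point): Middle of the round bar of the steel utensil rail, on its centre line, 215 mm above the counter. Bar 10 mm thick, along this point's y, 280 mm long between two 10 mm posts (y = -140 and +140 mm) that end level with it; z up, x roughly away from the robot. Foot strip 22 mm wide. Fixed to the counter.
- tongs_top (a point): Where the steel tongs hang on the bar (point on the bar's centre line). They are about 40 mm wide along the bar and 18 mm thick across it, hang down 167 mm below the bar, and their loop rises 11 mm above its centre line.
- tongs (a joint): Position of the tongs along the bar, m, along the y of rail_mid from the bar's middle (-0.1 to 0.1). They can be pushed along the bar but should not be.
- kettle: Red enamel kettle, 140 mm across, its lid knob 146 mm and its arched handle 191 mm high, spout to +x (up to 112 mm from the centre); loose, 0.9 kg. Origin at the centre of its underside, z up. Stands between and behind the bowl and the rail.
- mill: Dark wooden pepper mill, 52 mm across, 140 mm high, loose, upright. Origin at the centre of its underside. Stands between the bowl and the rail.
- pin: Small wooden rolling pin lying on the counter, 200 mm long along its x, 44 mm thick, chocked so that it does not roll. Origin at the counter under its middle. Lies beyond the bowl or the rail, on the robot's left.
Not all that is in view belongs to the job. Leave any yellow look-alike of the part that bears ladle_mid alone. There is more than one size of the bowl; the job needs the larger.

How it is judged:
By the outcome, as a careful person would: the job done as asked, in the order asked, and still so for the second after the job is handed in, with the robot touching nothing.
It also fails if it takes over 67 s, if anything falls off the work surface, if the arm or the gripper's body presses on something with over 40 N, if the wrist force passes 120 N, or if a joint passes its speed limit or range.

ROBOT

A 6-joint arm with a two-finger parallel gripper is mounted at the origin on the work surface. World frame = base frame: x ahead of the robot, y to its left, z up, the work surface at z = 0. Lengths are in m, angles in rad, forces in N, time in s.
With the tool pointing down it reaches from about 0.25 to 0.8 m from the base axis. Payload 3.9 kg.
Tool frame: the origin (TCP) lies at the very end of the fingers, on their centre line; the grasp point (between the pads) lies 19 mm behind it (env.grip_point_offset is the distance from the TCP to the grasp point, in m); z points along the fingers, y is the direction in which the jaws open and shut (so a half turn about z gives the same grasp; the last joint's range is limited). The gripper opens to 85 mm and grips with 20 to 120 N. Pads are 22 mm wide; open, the fingers measure 114 mm over their backs; the gripper's body (76 mm by 85 mm) begins 54 mm behind the grasp point. The pads swing forward as they close: fully open they stand 13 mm farther back than shut.
Start: joints at [-1.332, 0.26, -0.138, 1.173, 0, 1.571], TCP at [0.124, -0.51, 0.231] pointing down, gripper open.
Joint ranges: [-2.78, 2.78], [-0.83, 1.72], [-1.28, 1.37], [-1.9, 2.12], [-1.57, 1.48], [-3.14, 3.14]. Speed limits (rad/s): [2.57, 2.57, 3.14, 3.14, 3.14, 3.14].

INTERFACE

Orientations are given as a unit quaternion [w, x, y, z].
In Python, from cell import sensors, eyes, job, env gives the robot as it stands.
- The arm moves only by the tool arm_command, never from a script. Its argument "motion" is a list that holds one entry, the list of rows, each a list of 4 numbers: the shift along the tool's x, y, z in units of 12 cm (1.0 is 12 cm), then the turn about the tool's z in units of 0.5 rad (1.0 is 0.5 rad). In form: [[[tx, ty, tz, spin], ...]]. A call has 1 to 12 rows; each row is the pose to reach, as a shift and turn from the pose commanded when the call began, along the tool's axes at that moment; what a row does not reach only later rows make up. A row lasts 1/8 s, in which the tool goes at most 62.5 mm and 10.7 degrees, less where a joint would pass 70% of its speed; a pose out of reach is approached as far as the arm can. A call with a number of a shift or a turn outside -1 to 1 is refused whole. A call with a gripper value outside its range is refused whole. "jaw" is the closure in counts, from 0 (fully open) to 255 (shut), set as the call begins (left out, the last holds). The fingers move at their own pace and stop on an object; "grip_force" is the grip in N (left out, the last holds). Time passes only in rows, so rows that repeat a pose let the fingers close. It gives the time, the measured TCP pose, the force and the opening at its end, in the units of the state.
- sensors.state(): the state, without advancing time (a new reading comes with each control period).
- eyes.read_camera(name): name is "side" or "top" or "wrist"; returns a dict with "color" (480x640x3 uint8, blue, green, red), "camera_matrix" (3x3 intrinsics, pixels), "R" (3x3) and "t" (3): a world point X has camera coordinates R X + t. Camera axes: x right, y down, z forward; pixel columns grow to the right and rows downward; lengths in m; the calibration is good to about 2 mm. A picture is of the moment at which its call begins. There is no depth.
- job.finish_job(): hands the job in, once; it reports no verdict.
The state is a dict: "time": time; "joint_pos": joint angles; "qd": joint speeds; "joint_torque": joint torques, N m; "ee_pos": TCP position; "tcp_rot": TCP orientation; "contact_force": force on the tool from outside, world axes, zero at the start; "moment": the same for the moment, N m; "gripper_width": finger opening in m.
Only numpy, scipy, OpenCV 4.12 (cv2) and the standard library are available. Lean on these libraries where they do the work, as an engineer would, in place of code of your own. Each camera call takes 0.05 s, during which the arm holds its last target.

## Working session

There is one attempt and no reset: what is moved stays moved. The work goes in short steps, Python scripts to look and compute and a tool call to move; the robot and the scene stay as the last step left them, time stands still between calls to the robot, and variables do not carry over. Pictures are saved under pics/ and viewed, and the job is handed in when it is done.

Besides the shell and the picture viewer there is one more tool, called as name(argument=value, ...), one argument or row to a line, values as JSON. arm_command: Moves the arm, as the interface text tells. Shifts and turns lie within -1 to 1; 1 stands for 12 cm of shift or 0.5 rad of turn. Its arguments: {"type":"object","properties":{"motion":{"type":"array","items":{"type":"array","items":{"type":"array","items":{"type":"number"}}}},"jaw":{"type":"number"},"grip_force":{"type":"number"}},"required":["motion"]}

```bash
ls; mkdir -p pics
cat > h.py <<'E'
import sys; sys.path.insert(0,'.')
import numpy as np, cv2
from cell import sensors, eyes, job, env
def snap(n,f):
    d=eyes.read_camera(n); cv2.imwrite('pics/'+f,d['color']); np.savez('pics/'+f[:-4],K=d['camera_matrix'],R=d['R'],t=d['t']); return d
def load(f): 
    d=np.load('pics/'+f+'.npz'); return d['K'],d['R'],d['t']
def proj(f,X):
    K,R,t=load(f); p=(K@(R@np.array(X,float).reshape(-1,3).T+np.array(t).reshape(3,1))); return (p[:2]/p[2]).T
def ray(f,u,v):
    K,R,t=load(f); t=np.array(t).reshape(3); c=-R.T@t; d=R.T@np.linalg.solve(K,[u,v,1]); return c,d
def atz(f,u,v,z):
    c,d=ray(f,u,v); return c+d*(z-c[2])/d[2]
def tri(*obs):
    A=np.zeros((3,3));b=np.zeros(3)
    for f,u,v in obs:
        c,d=ray(f,u,v); d/=np.linalg.norm(d); P=np.eye(3)-np.outer(d,d);A+=P;b+=P@c
    X=np.linalg.solve(A,b); return X,[proj(f,X)[0]-[u,v] for f,u,v in obs]
E
python3 - <<'E'
from h import *
for n in ['side','top','wrist']:
    d=snap(n,n+'0.png'); c=-d['R'].T@np.array(d['t']).reshape(3); print(n,c.round(3),d['R'][2].round(3))
s=sensors.state(); print({k:np.round(v,3) for k,v in s.items()}, env.grip_point_offset)
E
```

```text
pics
side [ 0.376 -0.644  0.869] [ 0.121  0.686 -0.717]
top [0.382 0.055 1.025] [ 0.152 -0.01  -0.988]
wrist [ 0.196 -0.493  0.374] [-0.285 -0.068 -0.956]
{'time': np.float64(0.15), 'joint_pos': array([-1.332,  0.261, -0.139,  1.173,  0.   ,  1.571]), 'qd': array([ 0.   , -0.001,  0.005,  0.   ,  0.002, -0.   ]), 'joint_torque': array([ 2.0000e-03, -4.0601e+01,  2.5417e+01,  1.3000e-02,  0.0000e+00,
        0.0000e+00]), 'ee_pos': array([ 0.124, -0.51 ,  0.231]), 'tcp_rot': array([-0.001,  0.993,  0.119, -0.   ]), 'contact_force': array([-0.404, -1.296,  0.593]), 'moment': array([-0.005,  0.019, -0.027]), 'gripper_width': np.float64(0.085)} 0.0187
```

View pics/side0.png

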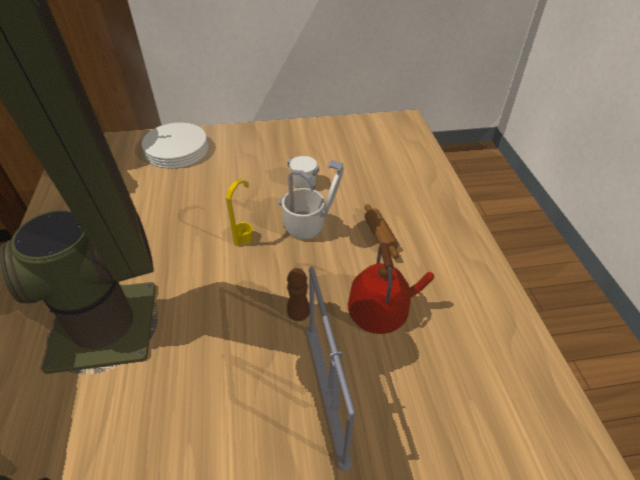

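View pics/top0.png

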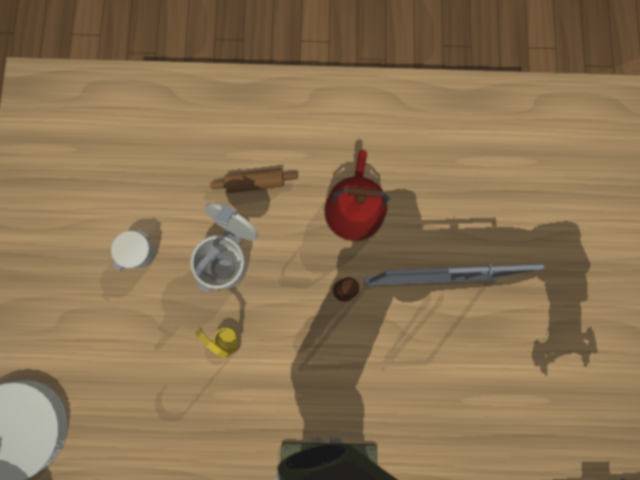

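The side view shows the bowl with the ladle at (303,213), the rail from (312,270) to (350,410), and the tongs around (335,355). The top view shows the bowl at (218,262) and the rail from (370,282) to (543,267). I'll zoom in on these.

Run:
```python
from h import *
def crop(f,x0,y0,w,h,s):
    im=cv2.imread('pics/'+f+'.png')[y0:y0+h,x0:x0+w]; return cv2.resize(im,None,fx=s,fy=s,interpolation=cv2.INTER_CUBIC)
cv2.imwrite('pics/c1.png',crop('side0',220,150,150,100,5))
cv2.imwrite('pics/c2.png',crop('top0',180,190,100,112,5))
cv2.imwrite('pics/c3.png',crop('side0',270,250,150,225,2.6))
cv2.imwrite('pics/c4.png',crop('top0',320,200,240,110,3.3))
```

```text
(no output)
```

View pics/c1.png

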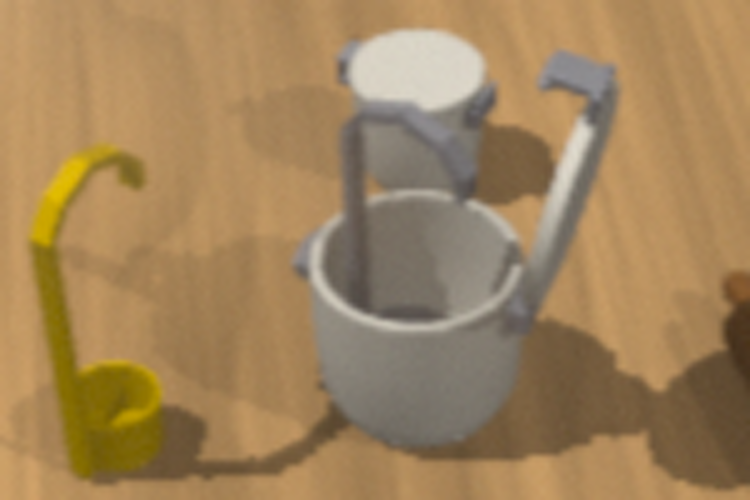

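View pics/c2.png

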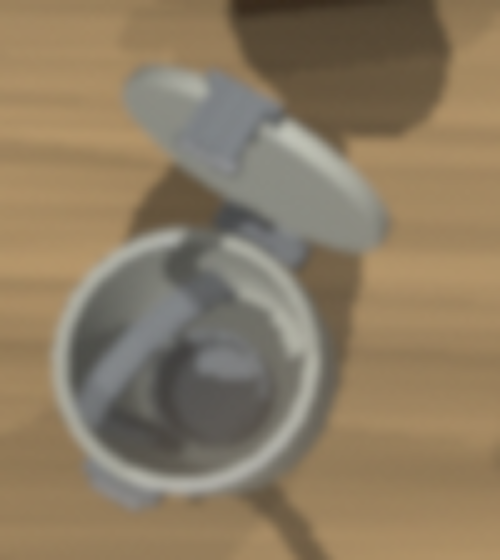

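View pics/c3.png

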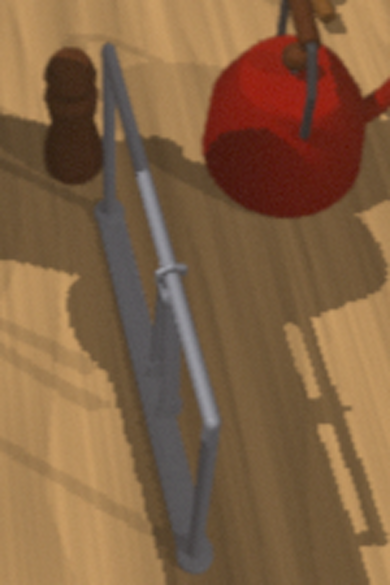

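View pics/c4.png

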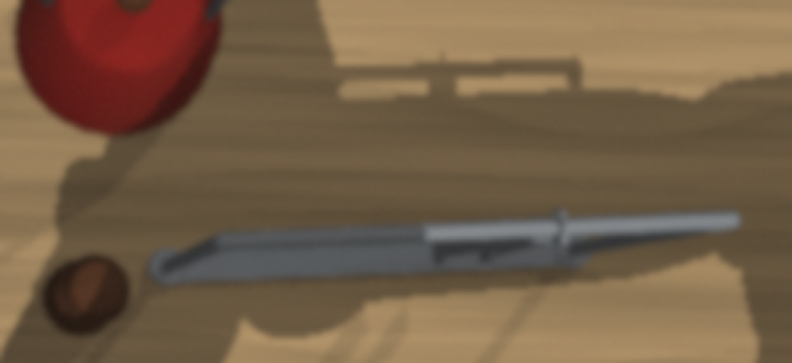

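Run:
```python
from h import *
b,e=tri(('top0',218,262.4),('side0',303.2,202.8)); print('rim centre',b,e)
print('top@.095',atz('top0',218,262.4,.095))
print('hinge@.095',atz('top0',232.4,237.4,.095),'catch',atz('top0',204.4,286.4,.09))
t,e=tri(('top0',180+215/5,190+287/5),('side0',220+466/5,150+190/5)); print('tip',t,e)
t,e=tri(('top0',180+88/5,190+405/5),('side0',220+352/5,150+122/5)); print('bend',t,e)
c4=lambda u,v:('top0',320+u/3.3,200+v/3.3); c3=lambda u,v:('side0',270+u/2.6,250+v/2.6)
for n,a,bb in [('left end',c4(218,238),c3(109,47)),('right end',c4(739,220),c3(211,424)),('tongs',c4(561,229),c3(172,273)),('kettleknob',c4(135,0),c3(298,57)),('mill top',c4(85,283),c3(70,60))]:
    X,e=tri(a,bb); print(n,X.round(4),np.round(e,1).tolist())
for n,u,v in [('lpost foot',165,265)]:print(n,atz(*c4(u,v),0))
print('rpost foot',atz(*c3(194,555),0))
for n,u,v in [('lpost foot side',108,212)]:print(n,atz(*c3(u,v),0))
```

```text
rim centre [0.47737957 0.23922648 0.09269014] [array([ 0.05236848, -0.72845922]), array([-0.58504136,  0.08470331])]
top@.095 [0.47563447 0.2387942  0.095     ]
hinge@.095 [0.52856324 0.21183856 0.095     ] catch [0.42593708 0.26489401 0.09      ]
tip [0.50041975 0.21889463 0.15492361] [array([ 0.05040699, -0.69966912]), array([-0.55229104,  0.09114655])]
bend [0.45118877 0.26167082 0.16922597] [array([ 0.01099086, -0.15403289]), array([-0.1175294 ,  0.01548476])]
left end [ 0.454  -0.087   0.2167] [[0.0, -0.2], [-0.2, 0.0]]
right end [ 0.4703 -0.3709  0.2202] [[-0.0, 0.0], [0.0, -0.0]]
tongs [ 0.4646 -0.2741  0.2184] [[0.0, -0.8], [-0.9, 0.1]]
kettleknob [ 0.6092 -0.0507  0.135 ] [[0.2, -1.7], [-1.6, 0.4]]
mill top [ 0.432  -0.0223  0.1305] [[-0.0, 0.1], [0.1, -0.0]]
lpost foot [ 0.45320911 -0.08847445  0.        ]
rpost foot [ 0.47198684 -0.36694673  0.        ]
lpost foot side [ 0.45307337 -0.08445816  0.        ]
```

```bash
cat > ov.py <<'E'
from h import *
def ladle(x,y,yaw,z0):
    P=[(0,0,0),(0,0,.16),(.012,0,.177),(.022,0,.182),(.046,0,.182),(.056,0,.177),(.068,0,.16),(.068,0,.146)]
    cup=[(.03+.026*np.cos(a),.026*np.sin(a),.034) for a in np.linspace(0,6.283,25)]
    c,s=np.cos(yaw),np.sin(yaw)
    f=lambda L:np.array([(x+c*p[0]-s*p[1],y+s*p[0]+c*p[1],z0+p[2]) for p in L])
    return f(P),f(cup)
def circ(x,y,z,r): return np.array([(x+r*np.cos(a),y+r*np.sin(a),z) for a in np.linspace(0,6.283,40)])
def ov(f,out,box,s,lines,off=(0,0)):
    x0,y0,w,h=box; im=cv2.resize(cv2.imread('pics/'+f+'.png')[y0:y0+h,x0:x0+w],None,fx=s,fy=s,interpolation=cv2.INTER_CUBIC)
    for L,col in lines:
        p=((proj(f,L)-[x0,y0]+.5)*s).astype(np.int32); cv2.polylines(im,[p],False,col,1)
    return im
if __name__=='__main__':
    l,c=ladle(.4475,.2635,-.69,.006); b=(.4765,.239)
    L=[(l,(0,0,255)),(c,(0,255,0)),(circ(*b,.095,.055),(255,0,0)),(circ(*b,.095,.049),(255,0,0))]
    a=ov('side0','',(270,160,80,90),5,L); d=ov('top0','',(180,210,80,90),5,L)
    cv2.imwrite('pics/ov1.png',np.hstack([a,d]))
E
python3 ov.py
```

```text
(no output)
```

View pics/ov1.png

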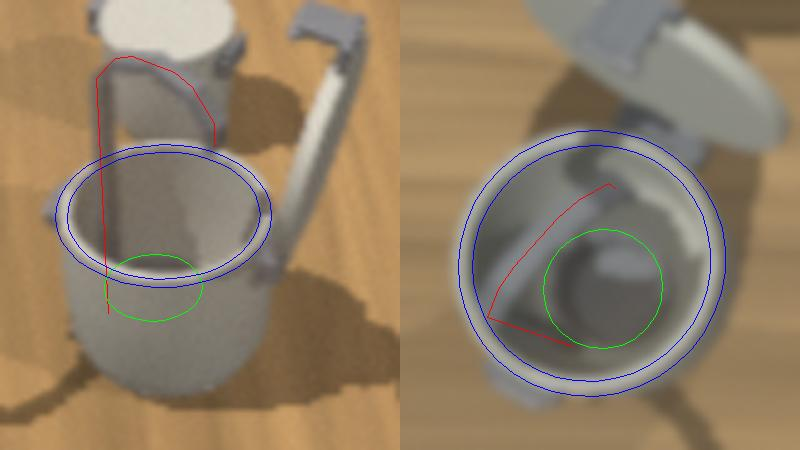

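```bash
sed -i 's/ladle(.4475,.2635,-.69,.006); b=(.4765,.239)/ladle(.450,.2612,-.71,.006); b=(.477,.2405)/' ov.py; python3 ov.py
```

```text
(no output)
```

View pics/ov1.png

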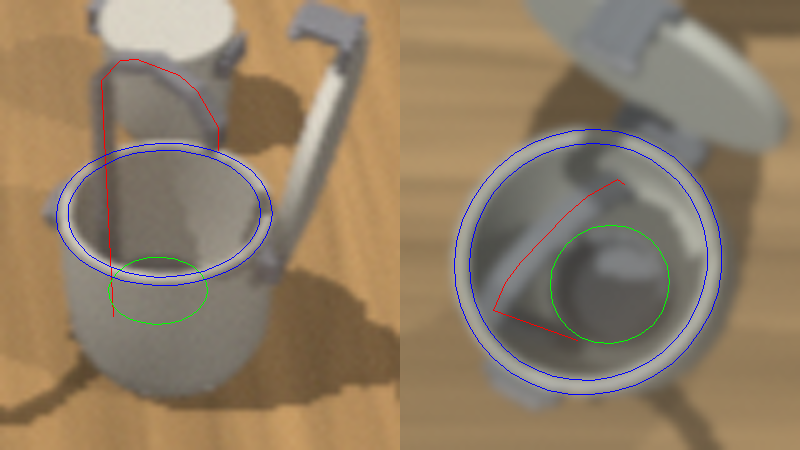

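```bash
cat >> h.py <<'E'
from scipy.spatial.transform import Rotation as Ro
def st():
    s=sensors.state(); w,x,y,z=s['tcp_rot']; R=Ro.from_quat([x,y,z,w]).as_matrix(); return s,R,np.arctan2(R[1,0],R[0,0])
def go(x,y,z,yaw):
    s,R,a=st(); d=R.T@(np.array([x,y,z])-s['ee_pos']); dy=(yaw-a+np.pi)%(2*np.pi)-np.pi
    print('t',round(float(s['time']),2),'tcp',np.round(s['ee_pos'],4),'yaw',round(a,4),'w',round(float(s['gripper_width']),4),'F',np.round(s['contact_force'],1),'\nunits',np.round(d/.12,3),'spin',round(-dy/.5,3))
E
python3 -c "
from h import *
go(.4485,.2605,.30,-.70)"
```

```text
t 0.15 tcp [ 0.1241 -0.5096  0.2307] yaw 0.2388 w 0.0855 F [-0.4 -1.3  0.6] 
units [ 4.145 -5.597 -0.569] spin 1.878
```

arm_command(
  motion=[
    [[0.3, -0.5, -0.6, 0.3], [0.6, -1.0, -0.6, 0.6], [0.6, -1.0, -0.6, 0.94], [0.6, -1.0, -0.6, 0.94]],
  ],
  jaw=0,
)

```text
time: 0.65
ee_pos: [0.1661, -0.3747, 0.3043]
tcp_rot: [0.001, 0.993, -0.114, 0.0]
contact_force: [-0.5, -0.3, -0.0]
gripper_width: 0.0851
```

```bash
python3 -c "
from h import *
go(.4485,.2605,.30,-.70)"
```

```text
t 0.65 tcp [ 0.1661 -0.3747  0.3043] yaw -0.2285 w 0.0851 F [-0.5 -0.3 -0. ] 
units [ 1.093 -5.689  0.031] spin 0.943
```

arm_command(
  motion=[
    [[0.1, -0.5, 0, 0], [0.2, -1.0, 0, 0], [0.2, -1.0, 0, 0]],
  ],
)

```text
time: 1.02
ee_pos: [0.2175, -0.2627, 0.3029]
tcp_rot: [-0.0, 0.994, -0.112, -0.0]
contact_force: [-0.9, -0.4, 0.7]
gripper_width: 0.0852
```

arm_command(
  motion=[
    [[0.1, -0.5, 0, 0], [0.2, -1.0, 0, 0], [0.2, -1.0, 0, 0]],
  ],
)

```text
time: 1.4
ee_pos: [0.2691, -0.1518, 0.3031]
tcp_rot: [-0.0, 0.994, -0.11, 0.0]
contact_force: [0.3, -0.3, 0.5]
gripper_width: 0.0857
```

arm_command(
  motion=[
    [[0.1, -0.5, 0, 0], [0.2, -1.0, 0, 0], [0.2, -1.0, 0, 0]],
  ],
)

```text
time: 1.78
ee_pos: [0.3155, -0.0631, 0.303]
tcp_rot: [-0.008, 0.994, -0.105, 0.001]
contact_force: [0.2, -0.7, 0.4]
gripper_width: 0.0857
```

arm_command(
  motion=[
    [[0.1, -0.5, 0, 0], [0.2, -1.0, 0, 0], [0.2, -1.0, 0, 0]],
  ],
)

```text
time: 2.15
ee_pos: [0.3488, -0.0335, 0.3052]
tcp_rot: [-0.034, 0.996, -0.078, 0.002]
contact_force: [-0.1, -0.6, -0.5]
gripper_width: 0.0854
```

arm_command(
  motion=[
    [[0.1, -0.5, 0, 0.3], [0.2, -1.0, 0, 0.6], [0.2, -1.0, 0, 0.94], [0.2, -1.0, 0, 0.94]],
  ],
)

```text
time: 2.65
ee_pos: [0.3021, -0.1108, 0.3128]
tcp_rot: [-0.081, 0.964, -0.252, 0.002]
contact_force: [-0.4, -0.3, 1.2]
gripper_width: 0.0854
```

```bash
python3 -c "
from h import *
go(.4485,.2605,.30,-.70)"
```

```text
t 2.65 tcp [ 0.3021 -0.1108  0.3128] yaw -0.5079 w 0.0854 F [-0.4 -0.3  1.2] 
units [-0.435 -3.236  0.642] spin 0.384
```

```bash
python3 -c "
from h import *
s=sensors.state(); print({k:np.round(v,3).tolist() for k,v in s.items()})"
```

```text
{'time': 2.65, 'joint_pos': [-0.509, -0.097, -0.337, 1.368, 0.158, 3.14], 'qd': [-0.638, -0.197, -0.148, 0.065, -0.108, -0.0], 'joint_torque': [3.56, -19.067, 25.892, 0.34, 0.788, 0.0], 'ee_pos': [0.302, -0.111, 0.313], 'tcp_rot': [-0.081, 0.964, -0.252, 0.002], 'contact_force': [-0.37, -0.32, 1.165], 'moment': [-0.219, 0.044, -0.065], 'gripper_width': 0.085}
```

Joint 6 ran into its limit. The equivalent grasp a half turn away (tool yaw 2.44) keeps it in range, so I'm turning back that way.

arm_command(
  motion=[
    [[0, 0, 0, -0.3], [0, 0, 0, -0.6], [0, 0, 0, -1.0], [0, 0, 0, -1.0], [0, 0, 0, -1.0]],
  ],
)

```text
time: 3.28
ee_pos: [0.3026, -0.1096, 0.3129]
tcp_rot: [-0.079, 0.997, -0.005, 0.022]
contact_force: [-0.1, 1.3, 0.4]
gripper_width: 0.0854
```

```bash
python3 -c "
from h import *
go(.4485,.2605,.30,2.44); print(st()[0]['joint_pos'].round(3))"
```

```text
t 3.27 tcp [ 0.3026 -0.1096  0.3129] yaw -0.0132 w 0.0854 F [-0.1  1.3  0.4] 
units [ 1.169 -3.036  0.642] spin -4.906
[-0.506 -0.097 -0.337  1.368  0.159  2.643]
```

```bash
python3 -c "
from h import *
s,R,a=st(); print(R.round(3)); 
z=R[:,2]; print('tilt deg',np.degrees(np.arccos(-z[2])),'dir',np.degrees(np.arctan2(z[1],z[0])))
s=snap('wrist','w1.png')"
```

```text
[[ 0.999 -0.006  0.044]
 [-0.013 -0.988  0.156]
 [ 0.043 -0.157 -0.987]]
tilt deg 9.352673090096207 dir 74.20794672362901
```

arm_command(
  motion=[
    [[0, 0, 0, -0.35], [0, 0, 0, -0.7], [0, 0, 0, -1.0]],
  ],
)

```text
time: 3.7
ee_pos: [0.3026, -0.1094, 0.3129]
tcp_rot: [-0.071, 0.966, 0.245, 0.041]
contact_force: [0.0, -0.2, -0.9]
gripper_width: 0.0855
```

arm_command(
  motion=[
    [[0, 0, 0, -0.35], [0, 0, 0, -0.7], [0, 0, 0, -1.0]],
  ],
)

```text
time: 4.08
ee_pos: [0.3026, -0.1094, 0.3129]
tcp_rot: [-0.058, 0.876, 0.476, 0.057]
contact_force: [-0.9, -0.6, -0.2]
gripper_width: 0.0854
```

arm_command(
  motion=[
    [[0, 0, 0, -0.35], [0, 0, 0, -0.7], [0, 0, 0, -1.0]],
  ],
)

```text
time: 4.45
ee_pos: [0.3026, -0.1094, 0.3129]
tcp_rot: [-0.042, 0.73, 0.678, 0.07]
contact_force: [-0.6, 0.4, -0.1]
gripper_width: 0.0853
```

arm_command(
  motion=[
    [[0, 0, 0, -0.35], [0, 0, 0, -0.7], [0, 0, 0, -1.0]],
  ],
)

```text
time: 4.82
ee_pos: [0.3026, -0.1094, 0.3129]
tcp_rot: [-0.024, 0.54, 0.838, 0.078]
contact_force: [-0.5, -1.0, -0.6]
gripper_width: 0.0854
```

arm_command(
  motion=[
    [[0, 0, 0, -0.35], [0, 0, 0, -0.7], [0, 0, 0, -1.0]],
  ],
)

```text
time: 5.2
ee_pos: [0.3026, -0.1094, 0.3129]
tcp_rot: [-0.004, 0.316, 0.945, 0.081]
contact_force: [-0.8, 0.1, -0.4]
gripper_width: 0.0852
```

arm_command(
  motion=[
    [[0, 0, 0, -0.35], [0, 0, 0, -0.7], [0, 0, 0, -1.0]],
  ],
)

```text
time: 5.58
ee_pos: [0.3026, -0.1094, 0.3129]
tcp_rot: [0.016, 0.072, 0.994, 0.08]
contact_force: [0.4, -0.2, 0.1]
gripper_width: 0.0856
```

arm_command(
  motion=[
    [[0, 0, 0, -0.35], [0, 0, 0, -0.7], [0, 0, 0, -1.0]],
  ],
)

```text
time: 5.95
ee_pos: [0.3026, -0.1094, 0.3129]
tcp_rot: [0.036, -0.176, 0.981, 0.073]
contact_force: [-0.0, 0.0, 0.1]
gripper_width: 0.0853
```

arm_command(
  motion=[
    [[0, 0, 0, -0.35], [0, 0, 0, -0.7], [0, 0, 0, -1.0]],
  ],
)

```text
time: 6.32
ee_pos: [0.3026, -0.1093, 0.3129]
tcp_rot: [0.053, -0.413, 0.907, 0.062]
contact_force: [0.2, -0.4, -0.6]
gripper_width: 0.0855
```

arm_command(
  motion=[
    [[0, 0, 0, -0.35], [0, 0, 0, -0.7], [0, 0, 0, -1.0]],
  ],
)

```text
time: 6.7
ee_pos: [0.3026, -0.1094, 0.3129]
tcp_rot: [0.066, -0.625, 0.777, 0.047]
contact_force: [0.3, 0.3, -0.2]
gripper_width: 0.0855
```

arm_command(
  motion=[
    [[0, 0, 0, -0.35], [0, 0, 0, -0.7], [0, 0, 0, -1.0]],
  ],
)

```text
time: 7.08
ee_pos: [0.3026, -0.1094, 0.3129]
tcp_rot: [-0.076, 0.797, -0.598, -0.029]
contact_force: [-0.5, 0.2, -0.6]
gripper_width: 0.0854
```

arm_command(
  motion=[
    [[0, 0, 0, -0.35], [0, 0, 0, -0.7], [0, 0, 0, -1.0], [0, 0, 0, -1.0]],
  ],
)

```text
time: 7.58
ee_pos: [0.3026, -0.1094, 0.3129]
tcp_rot: [-0.081, 0.919, -0.385, -0.01]
contact_force: [-0.4, -0.4, 0.1]
gripper_width: 0.0855
```

```bash
cat >> h.py <<'E'
def tilt():
    s,R,a=st(); z=R[:,2]; print('t',s['time'],'q',s['joint_pos'].round(3),'tcp',s['ee_pos'].round(4),'yaw',round(a,3),'tilt',np.degrees(np.arccos(-z[2])).round(2),'z',z.round(3))
    print('tool x',R[:,0].round(3),'y',R[:,1].round(3))
E
python3 -c "
from h import *
tilt()"
```

```text
t 7.575 q [-0.505 -0.097 -0.337  1.368  0.159 -2.857] tcp [ 0.3026 -0.1094  0.3129] yaw -0.787 tilt 9.36 z [ 0.044  0.156 -0.987]
tool x [ 0.703 -0.706 -0.081] y [-0.709 -0.69  -0.141]
```

arm_command(
  motion=[
    [[0, 0, 0, -0.35], [0, 0, 0, -0.7], [0, 0, 0, -1.0], [0, 0, 0, -1.0]],
  ],
)

```text
time: 8.07
ee_pos: [0.3175, -0.0652, 0.3129]
tcp_rot: [-0.062, 0.984, -0.164, 0.009]
contact_force: [1.1, 0.4, -0.5]
gripper_width: 0.0851
```

```bash
python3 -c "
from h import *
tilt()"
```

```text
t 8.075 q [-0.326 -0.118 -0.35   1.341  0.125 -3.137] tcp [ 0.3175 -0.0652  0.3129] yaw -0.33 tilt 7.18 z [ 0.038  0.119 -0.992]
tool x [ 0.946 -0.324 -0.003] y [-0.322 -0.938 -0.125]
```

arm_command(
  motion=[
    [[0.15, 0.25, 0, -0.35], [0.3, 0.5, 0, -0.6], [0.3, 0.5, 0, -0.6], [0.3, 0.5, 0, -0.6]],
  ],
)

```text
time: 8.57
ee_pos: [0.3439, -0.0115, 0.3052]
tcp_rot: [-0.033, 0.998, -0.048, 0.017]
contact_force: [-0.1, 0.4, -0.9]
gripper_width: 0.0852
```

```bash
python3 -c "
from h import *
tilt()"
```

```text
t 8.575 q [-0.096 -0.105 -0.355  1.289  0.067 -3.14 ] tcp [ 0.3439 -0.0115  0.3052] yaw -0.098 tilt 4.23 z [ 0.038  0.063 -0.997]
tool x [ 0.995 -0.097  0.032] y [-0.095 -0.993 -0.067]
```

arm_command(
  motion=[
    [[-0.1, 0.35, 0, 0.3], [-0.2, 0.7, 0, 0.6], [-0.2, 0.7, 0, 0.6]],
  ],
)

```text
time: 8.95
ee_pos: [0.3111, -0.095, 0.2988]
tcp_rot: [-0.034, 0.979, -0.2, 0.012]
contact_force: [0.7, 0.6, -0.4]
gripper_width: 0.0853
```

arm_command(
  motion=[
    [[-0.1, 0.35, 0, 0.3], [-0.2, 0.7, 0, 0.6], [-0.2, 0.7, 0, 0.6]],
  ],
)

```text
time: 9.32
ee_pos: [0.2568, -0.1619, 0.2925]
tcp_rot: [-0.036, 0.939, -0.343, 0.007]
contact_force: [-0.4, 0.9, -0.0]
gripper_width: 0.0855
```

```bash
python3 -c "
from h import *
tilt()"
```

```text
t 9.325 q [-0.64  -0.145 -0.42   1.303  0.074 -3.081] tcp [ 0.2568 -0.1619  0.2925] yaw -0.701 tilt 4.23 z [ 0.038  0.063 -0.997]
tool x [ 0.764 -0.645 -0.011] y [-0.644 -0.762 -0.073]
```

arm_command(
  motion=[
    [[0.05, 0.3, 0, -0.35], [0.1, 0.6, 0, -0.7], [0.1, 0.6, 0, -0.8], [0.1, 0.6, 0, -0.8]],
  ],
)

```text
time: 9.82
ee_pos: [0.2721, -0.0934, 0.2873]
tcp_rot: [-0.005, 0.985, -0.173, 0.01]
contact_force: [-0.6, 0.7, 0.2]
gripper_width: 0.0853
```

```bash
python3 -c "
from h import *
tilt()"
```

```text
t 9.825 q [-0.346 -0.191 -0.466  1.279  0.014 -3.14 ] tcp [ 0.2721 -0.0934  0.2873] yaw -0.347 tilt 1.25 z [ 0.021  0.007 -1.   ]
tool x [ 0.94  -0.34   0.017] y [-0.34  -0.94  -0.014]
```

```bash
cat >> h.py <<'E'
def plan(target,spin_total,n):
    s,R,a=st(); step=(np.array(target)-s['ee_pos'])/n
    for i in range(n):
        u=R.T@step/.12; print(i,u.round(2),'spin',round(spin_total/n,2)); R=R@Ro.from_euler('z',spin_total/n*.5).as_matrix()
E
python3 -c "
from h import *
plan([.4485,.2605,.30],(-.347-(2.44-2*np.pi))/.5,7)"
```

```text
0 [ 0.05 -0.47 -0.01] spin 1.0
1 [-0.18 -0.44 -0.01] spin 1.0
2 [-0.36 -0.3  -0.01] spin 1.0
3 [-0.46 -0.09 -0.01] spin 1.0
4 [-0.45  0.14 -0.01] spin 1.0
5 [-0.32  0.34 -0.01] spin 1.0
6 [-0.12  0.45 -0.01] spin 1.0
```

arm_command(
  motion=[
    [[0.02, -0.15, 0, 0.35], [0.04, -0.3, 0, 0.7], [0.05, -0.47, 0, 1.0]],
  ],
)

```text
time: 10.2
ee_pos: [0.2974, -0.0437, 0.2882]
tcp_rot: [-0.007, 0.91, -0.416, 0.008]
contact_force: [-0.8, 0.1, 1.4]
gripper_width: 0.0855
```

arm_command(
  motion=[
    [[-0.06, -0.15, 0, 0.35], [-0.12, -0.3, 0, 0.7], [-0.18, -0.44, 0, 1.0]],
  ],
)

```text
time: 10.58
ee_pos: [0.3229, 0.0075, 0.2889]
tcp_rot: [-0.009, 0.779, -0.627, 0.006]
contact_force: [1.0, -0.4, -0.5]
gripper_width: 0.0855
```

arm_command(
  motion=[
    [[-0.12, -0.1, 0, 0.35], [-0.24, -0.2, 0, 0.7], [-0.36, -0.3, 0, 1.0]],
  ],
)

```text
time: 10.95
ee_pos: [0.3486, 0.0575, 0.2897]
tcp_rot: [0.01, -0.599, 0.801, -0.004]
contact_force: [0.9, -0.8, 0.2]
gripper_width: 0.0854
```

```bash
python3 -c "
from h import *
tilt();a=st()[2]
plan([.4485,.2605,.30],(a-(2.44-2*np.pi))/.5,4)"
```

```text
t 10.95 q [ 0.161 -0.076 -0.367  1.258  0.003 -1.124] tcp [0.3486 0.0575 0.2897] yaw -1.857 tilt 1.22 z [ 0.02   0.006 -1.   ]
tool x [-0.282 -0.959 -0.012] y [-0.959  0.282 -0.018]
0 [-0.46 -0.08 -0.01] spin 0.99
1 [-0.45  0.15 -0.01] spin 0.99
2 [-0.32  0.35 -0.01] spin 0.99
3 [-0.12  0.46 -0.01] spin 0.99
```

arm_command(
  motion=[
    [[-0.15, -0.03, 0, 0.35], [-0.3, -0.05, 0, 0.7], [-0.46, -0.08, 0, 1.0]],
  ],
)

```text
time: 11.32
ee_pos: [0.373, 0.1078, 0.2905]
tcp_rot: [0.01, -0.382, 0.924, -0.001]
contact_force: [0.4, -0.2, -0.0]
gripper_width: 0.0853
```

arm_command(
  motion=[
    [[-0.15, 0.05, 0, 0.35], [-0.3, 0.1, 0, 0.7], [-0.45, 0.15, 0, 1.0]],
  ],
)

```text
time: 11.7
ee_pos: [0.3982, 0.1589, 0.2912]
tcp_rot: [0.01, -0.142, 0.99, 0.002]
contact_force: [-0.3, -0.1, -0.0]
gripper_width: 0.0855
```

arm_command(
  motion=[
    [[-0.1, 0.1, 0, 0.35], [-0.2, 0.25, 0, 0.7], [-0.32, 0.35, 0, 1.0]],
  ],
)

```text
time: 12.08
ee_pos: [0.4228, 0.2103, 0.292]
tcp_rot: [0.009, 0.107, 0.994, 0.004]
contact_force: [-0.1, 0.7, 0.7]
gripper_width: 0.0853
```

arm_command(
  motion=[
    [[-0.04, 0.15, 0, 0.35], [-0.08, 0.3, 0, 0.7], [-0.12, 0.46, -0.08, 0.96], [-0.12, 0.46, -0.08, 0.96]],
  ],
)

```text
time: 12.58
ee_pos: [0.4489, 0.2615, 0.3025]
tcp_rot: [0.009, 0.337, 0.941, 0.007]
contact_force: [-0.3, 1.0, -0.7]
gripper_width: 0.0857
```

```bash
python3 -c "
from h import *
tilt();go(.4485,.2605,.132,2.44);snap('wrist','w2.png')"
```

```text
t 12.575 q [ 0.53   0.214 -0.015  1.32  -0.005  1.218] tcp [0.4489 0.2615 0.3025] yaw 2.454 tilt 1.26 z [ 0.021  0.007 -1.   ]
tool x [-0.773  0.635 -0.012] y [0.635 0.773 0.018]
t 12.57 tcp [0.4489 0.2615 0.3025] yaw 2.4537 w 0.0857 F [-0.3  1.  -0.7] 
units [ 0.014 -0.035  1.421] spin 0.027
```

View pics/w2.png

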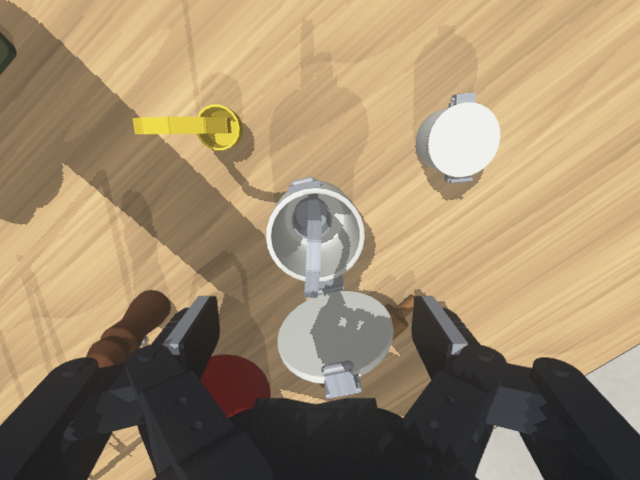

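Run:
```python
from ov import *
b=(.477,.2405)
L=[]
for (x,y,w),col in [((.4485,.2605,-.70),(0,0,255))]:
    l,c=ladle(x,y,w,.006); L+=[(l,col),(c,(0,255,0))]
L+=[(circ(*b,.095,.055),(255,0,0))]
cv2.imwrite('pics/ov2.png',ov('w2','',(240,160,150,150),4,L))
```

```text
(no output)
```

View pics/ov2.png

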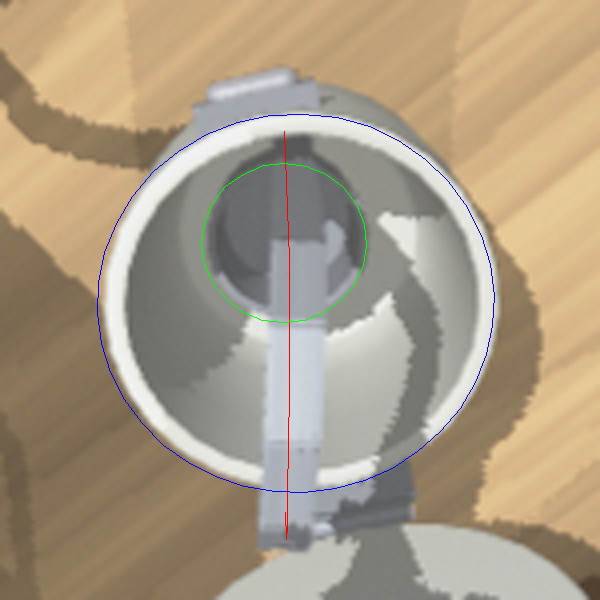

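arm_command(
  motion=[
    [[0, 0, 0.3, 0.09], [0, 0, 0.6, 0.09], [0, 0, 0.6, 0.09], [0, 0, 0.6, 0.09]],
  ],
)

```text
time: 13.12
ee_pos: [0.4495, 0.2606, 0.2315]
tcp_rot: [0.009, 0.359, 0.933, 0.007]
contact_force: [-0.5, 0.6, -0.3]
gripper_width: 0.0858
```

```bash
python3 -c "
from h import *
go(.4495,.262,.132,2.407);snap('wrist','w3.png');snap('side','s3.png')"
```

```text
t 13.12 tcp [0.4495 0.2606 0.2315] yaw 2.407 w 0.0858 F [-0.5  0.6 -0.3] 
units [ 0.017 -0.007  0.829] spin -0.0
```

View pics/w3.png

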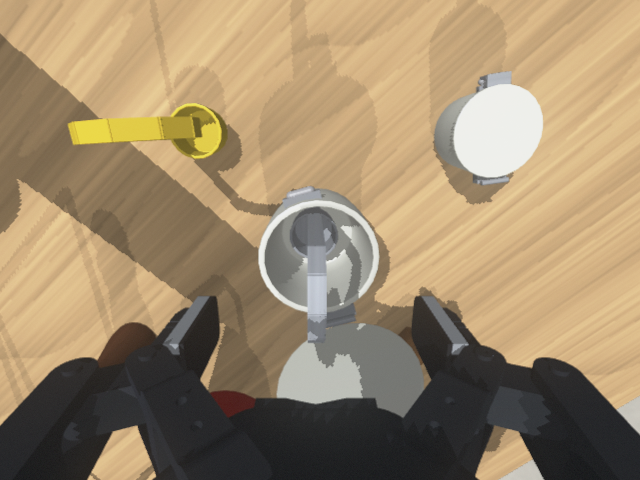

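Hook sits straight between the fingers, column ~316, with a slight x offset. I'm descending to the grasp height.

arm_command(
  motion=[
    [[0.02, 0, 0.3, 0], [0.02, 0, 0.6, 0], [0.02, 0, 0.83, 0], [0.02, 0, 0.83, 0], [0.02, 0, 0.83, 0]],
  ],
)

```text
time: 13.85
ee_pos: [0.4507, 0.2637, 0.1326]
tcp_rot: [0.009, 0.359, 0.933, 0.007]
contact_force: [-0.4, 0.2, 0.2]
gripper_width: 0.0852
```

```bash
python3 -c "
from h import *
go(.4495,.262,.132,2.407);snap('wrist','w4.png');snap('side','s4.png')
import cv2
a=cv2.imread('pics/s4.png')[110:260,200:400]; b=cv2.imread('pics/w4.png')
cv2.imwrite('pics/v4.png',np.hstack([cv2.resize(a,(400,300)),cv2.resize(b,(400,300))]))"
```

```text
t 13.85 tcp [0.4507 0.2637 0.1326] yaw 2.4068 w 0.0852 F [-0.4  0.2  0.2] 
units [-0.002 -0.017  0.004] spin -0.0
```

View pics/v4.png

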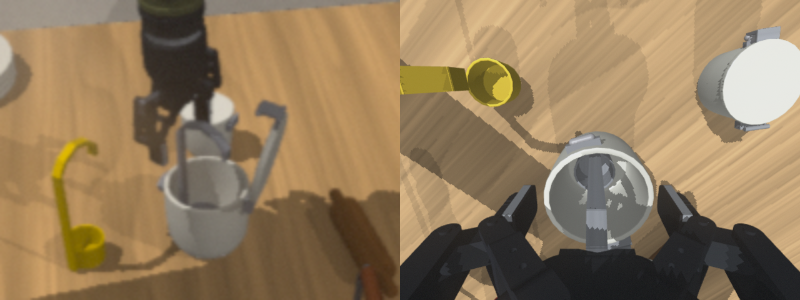

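arm_command(
  motion=[
    [[0, 0, 0, 0], [0, 0, 0, 0], [0, 0, 0, 0], [0, 0, 0, 0], [0, 0, 0, 0], [0, 0, 0, 0]],
  ],
  jaw=255,
  grip_force=60,
)

```text
time: 14.7
ee_pos: [0.4491, 0.2627, 0.131]
tcp_rot: [0.008, 0.359, 0.933, 0.006]
contact_force: [-1.8, -1.0, 4.6]
gripper_width: 0.011
```

arm_command(
  motion=[
    [[0, 0, -0.15, 0], [0, 0, -0.3, 0], [0, 0, -0.3, 0]],
  ],
)

```text
time: 15.08
ee_pos: [0.4499, 0.2635, 0.1676]
tcp_rot: [0.009, 0.359, 0.933, 0.008]
contact_force: [-0.3, -0.1, -1.3]
gripper_width: 0.0111
```

```bash
python3 -c "
from h import *
go(.4495,.262,.132,2.407);snap('wrist','w5.png');snap('side','s5.png')
import cv2
a=cv2.imread('pics/s5.png')[110:260,200:400]; b=cv2.imread('pics/w5.png')
cv2.imwrite('pics/v5.png',np.hstack([cv2.resize(a,(400,300)),cv2.resize(b,(400,300))]))"
```

```text
t 15.07 tcp [0.4499 0.2635 0.1676] yaw 2.4068 w 0.0111 F [-0.3 -0.1 -1.3] 
units [-0.003 -0.018  0.297] spin -0.0
```

View pics/v5.png

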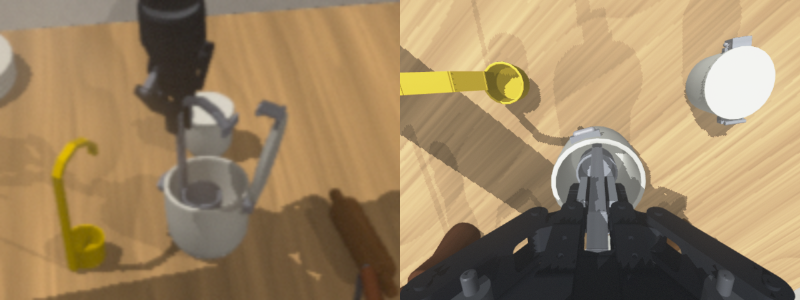

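arm_command(
  motion=[
    [[0, 0, -0.3, 0], [0, 0, -0.7, 0], [0, 0, -0.7, 0]],
  ],
)

```text
time: 15.55
ee_pos: [0.449, 0.2635, 0.2535]
tcp_rot: [0.01, 0.359, 0.933, 0.009]
contact_force: [-0.1, 1.0, -1.3]
gripper_width: 0.0108
```

arm_command(
  motion=[
    [[0, 0, -0.35, 0], [0, 0, -0.7, 0], [0, 0, -0.7, 0], [0, 0, -0.7, 0]],
  ],
)

```text
time: 16.05
ee_pos: [0.4449, 0.2615, 0.3327]
tcp_rot: [0.007, 0.359, 0.933, 0.005]
contact_force: [-0.6, -0.2, -1.1]
gripper_width: 0.0107
```

```bash
python3 -c "
from h import *
tilt();go(.4495,.262,.132,2.407);snap('wrist','w6.png');snap('side','s6.png');snap('top','t6.png')
import cv2
a=cv2.imread('pics/s6.png')[60:360,200:440]; b=cv2.imread('pics/t6.png')[140:380,120:440]
cv2.imwrite('pics/v6.png',np.hstack([cv2.resize(a,(400,500)),cv2.resize(b,(400,500))]))"
```

```text
t 16.05 q [ 0.535  0.209  0.056  1.4   -0.005  1.269] tcp [0.4449 0.2615 0.3327] yaw 2.407 tilt 1.03 z [ 0.017  0.004 -1.   ]
tool x [-0.742  0.67  -0.01 ] y [0.67  0.742 0.015]
t 16.05 tcp [0.4449 0.2615 0.3327] yaw 2.4068 w 0.0107 F [-0.6 -0.2 -1.1] 
units [-0.009  0.004  1.673] spin -0.0
```

View pics/v6.png

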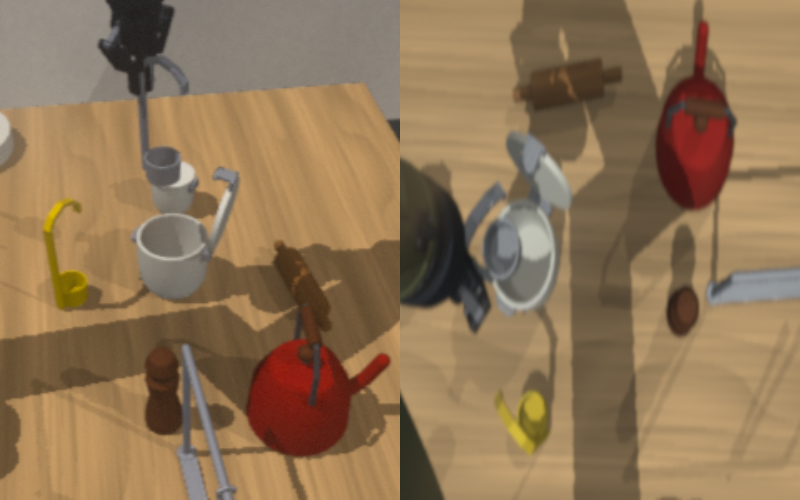

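```bash
python3 -c "
from h import *
plan([.359,-.185,.333],-1.59,4)"
```

```text
0 [-0.49 -0.81 -0.01] spin -0.4
1 [-0.32 -0.89 -0.01] spin -0.4
2 [-0.14 -0.94 -0.01] spin -0.4
3 [ 0.05 -0.95 -0.01] spin -0.4
```

arm_command(
  motion=[
    [[-0.12, -0.2, 0, -0.1], [-0.24, -0.4, 0, -0.2], [-0.37, -0.6, 0, -0.3], [-0.49, -0.81, 0, -0.4]],
  ],
)

```text
time: 16.7
ee_pos: [0.4231, 0.1492, 0.3324]
tcp_rot: [0.008, 0.263, 0.965, 0.005]
contact_force: [0.2, -0.7, -1.1]
gripper_width: 0.0111
```

arm_command(
  motion=[
    [[-0.1, -0.3, 0, -0.13], [-0.2, -0.6, 0, -0.26], [-0.32, -0.89, 0, -0.4]],
  ],
)

```text
time: 17.08
ee_pos: [0.4014, 0.0377, 0.3315]
tcp_rot: [0.008, 0.165, 0.986, 0.004]
contact_force: [0.1, -0.3, -0.5]
gripper_width: 0.0107
```

arm_command(
  motion=[
    [[-0.05, -0.3, 0, -0.13], [-0.1, -0.6, 0, -0.26], [-0.14, -0.94, 0, -0.4]],
  ],
)

```text
time: 17.45
ee_pos: [0.3805, -0.0742, 0.3304]
tcp_rot: [0.009, 0.066, 0.998, 0.004]
contact_force: [0.8, -1.4, -0.7]
gripper_width: 0.0109
```

arm_command(
  motion=[
    [[0.02, -0.3, 0, -0.13], [0.04, -0.6, 0.1, -0.26], [0.05, -0.95, 0.2, -0.4], [0.05, -0.95, 0.3, -0.4], [0.05, -0.95, 0.3, -0.4]],
  ],
)

```text
time: 18.08
ee_pos: [0.3596, -0.1844, 0.2928]
tcp_rot: [0.008, -0.032, 0.999, 0.004]
contact_force: [-0.3, 0.9, -1.4]
gripper_width: 0.0107
```

```bash
python3 -c "
from h import *
tilt();go(.359,-.185,.236,-3.08);snap('wrist','w7.png');snap('side','s7.png');snap('top','t7.png')
import cv2
a=cv2.imread('pics/s7.png')[100:480,180:480]; b=cv2.imread('pics/t7.png')[140:380,300:600]
cv2.imwrite('pics/v7.png',np.hstack([cv2.resize(a,(400,507)),cv2.resize(b,(400,507))]))"
```

```text
t 18.075 q [-0.486  0.021 -0.266  1.273  0.015 -0.55 ] tcp [ 0.3596 -0.1844  0.2928] yaw -3.077 tilt 1.06 z [ 0.017  0.008 -1.   ]
tool x [-0.998 -0.064 -0.017] y [-0.064  0.998  0.007]
t 18.07 tcp [ 0.3596 -0.1844  0.2928] yaw -3.0774 w 0.0107 F [-0.3  0.9 -1.4] 
units [ 0.013 -0.008  0.473] spin 0.005
```

View pics/v7.png

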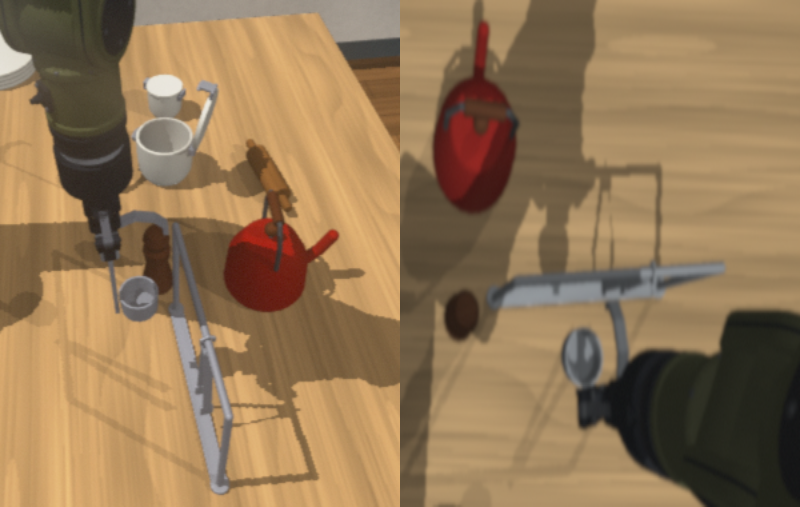

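View pics/w7.png

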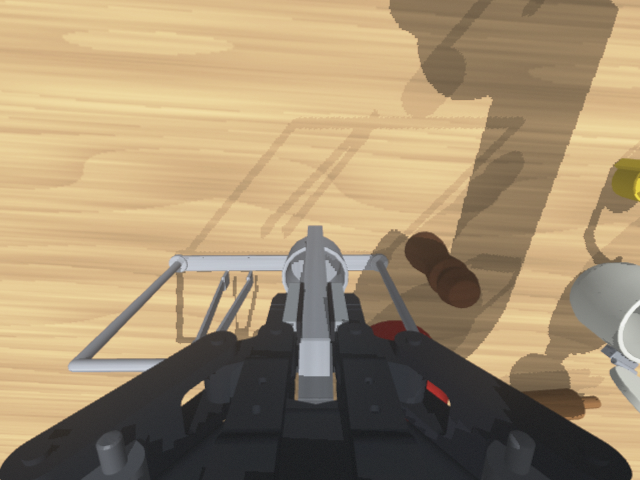

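Run:
```python
from ov import *
s,R,a=st(); p=s['ee_pos']
l,c=ladle(p[0],p[1],a-np.pi,p[2]-.126)
br=np.array([[.454,-.087,.215],[.4703,-.3709,.215]])
L=[(l,(0,0,255)),(c,(0,255,0)),(br,(255,0,0))]
A=ov('s7','',(230,230,110,110),4,L); B=ov('t7','',(390,220,90,110),4,L)
cv2.imwrite('pics/ov3.png',np.hstack([A,B]))
```

```text
(no output)
```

View pics/ov3.png

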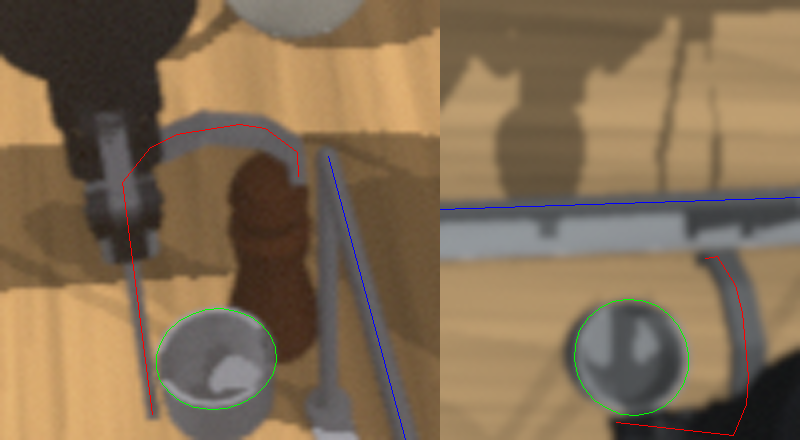

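arm_command(
  motion=[
    [[0, 0, 0.24, 0], [0, 0, 0.48, 0], [0, 0, 0.48, 0], [0, 0, 0.48, 0]],
  ],
)

```text
time: 18.73
ee_pos: [0.3627, -0.1848, 0.2381]
tcp_rot: [0.011, -0.033, 0.999, 0.002]
contact_force: [-0.4, -0.3, -0.8]
gripper_width: 0.0109
```

```bash
python3 -c "
from h import *
go(.4254,-.181,.236,-3.08)"
```

```text
t 18.73 tcp [ 0.3627 -0.1848  0.2381] yaw -3.0753 w 0.0109 F [-0.4 -0.3 -0.8] 
units [-0.523 -0.003  0.029] spin 0.009
```

arm_command(
  motion=[
    [[-0.13, 0, 0, 0], [-0.27, 0, 0.01, 0], [-0.4, 0, 0.02, 0], [-0.53, 0, 0.02, 0], [-0.53, 0, 0.02, 0]],
  ],
)

```text
time: 19.35
ee_pos: [0.4269, -0.1807, 0.2355]
tcp_rot: [0.01, -0.033, 0.999, 0.003]
contact_force: [-0.7, -1.0, -1.4]
gripper_width: 0.011
```

Run:
```python
from ov import *
s,R,a=st(); p=s['ee_pos']
go(.4254,-.181,.167,-3.08)
snap('side','s8.png');snap('top','t8.png')
l,c=ladle(p[0],p[1],a-np.pi,p[2]-.126)
br=np.array([[.454,-.087,.215],[.4703,-.3709,.215]])
L=[(l,(0,0,255)),(br,(255,0,0))]
A=ov('s8','',(230,230,130,130),3,L); B=ov('t8','',(390,200,130,130),3,L)
cv2.imwrite('pics/ov4.png',np.hstack([A,B]))
```

```text
t 19.35 tcp [ 0.4269 -0.1807  0.2355] yaw -3.0753 w 0.011 F [-0.7 -1.  -1.4] 
units [ 0.024 -0.004  0.571] spin 0.009
```

View pics/ov4.png

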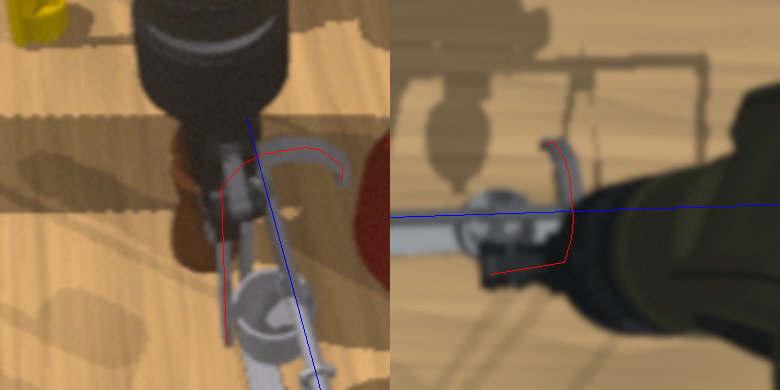

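arm_command(
  motion=[
    [[0, 0, 0.15, 0], [0, 0, 0.3, 0], [0, 0, 0.45, 0], [0.01, 0, 0.52, 0], [0.01, 0, 0.52, 0]],
  ],
)

```text
time: 20.08
ee_pos: [0.4246, -0.1803, 0.173]
tcp_rot: [0.009, -0.032, 0.999, 0.003]
contact_force: [-0.5, 0.8, -0.4]
gripper_width: 0.011
```

arm_command(
  motion=[
    [[0, 0, 0.03, 0], [0, 0, 0.06, 0], [0, 0, 0.06, 0]],
  ],
)

```text
time: 20.45
ee_pos: [0.4258, -0.1805, 0.1662]
tcp_rot: [0.01, -0.033, 0.999, 0.002]
contact_force: [0.7, -0.3, -0.6]
gripper_width: 0.0109
```

arm_command(
  motion=[
    [[0, 0, 0.02, 0], [0, 0, 0.02, 0], [0, 0, 0.02, 0]],
  ],
)

```text
time: 20.82
ee_pos: [0.4264, -0.1806, 0.1655]
tcp_rot: [0.011, -0.033, 0.999, 0.002]
contact_force: [-4.1, 0.3, 8.8]
gripper_width: 0.0109
```

Run:
```python
from ov import *
s,R,a=st(); p=s['ee_pos']
go(.4254,-.181,.167,-3.08)
snap('side','s9.png');snap('top','t9.png')
l,c=ladle(p[0],p[1],a-np.pi,p[2]-.126)
br=np.array([[.454,-.087,.215],[.4703,-.3709,.215]])
L=[(br,(255,0,0))]
A=ov('s9','',(230,230,130,130),3,L); B=ov('t9','',(390,200,130,130),3,L)
cv2.imwrite('pics/ov5.png',np.hstack([A,B]))
```

```text
t 20.82 tcp [ 0.4264 -0.1806  0.1655] yaw -3.0763 w 0.0109 F [-4.1  0.3  8.8] 
units [ 0.008 -0.002 -0.013] spin 0.007
```

View pics/ov5.png

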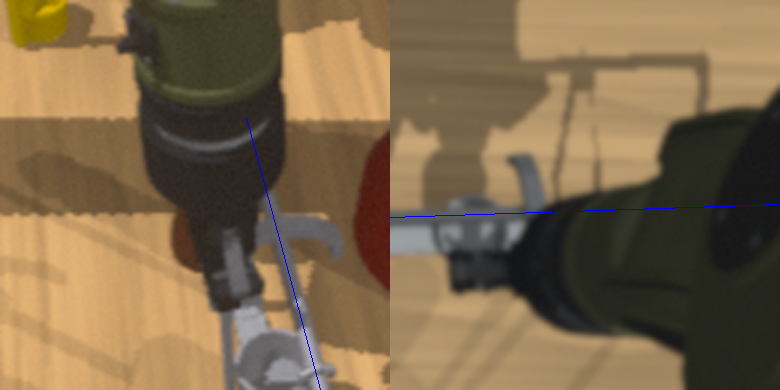

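arm_command(
  motion=[
    [[0, 0, -0.01, 0], [0, 0, -0.01, 0], [0, 0, -0.01, 0], [0, 0, -0.01, 0], [0, 0, -0.01, 0]],
  ],
  jaw=60,
  grip_force=20,
)

```text
time: 21.55
ee_pos: [0.4256, -0.1803, 0.1648]
tcp_rot: [0.01, -0.033, 0.999, 0.003]
contact_force: [0.0, 0.6, 0.8]
gripper_width: 0.0656
```

Run:
```python
from ov import *
go(.4254,-.181,.167,-3.08)
snap('side','s10.png');snap('wrist','w10.png')
A=ov('s10','',(230,230,130,130),3,[])
cv2.imwrite('pics/ov6.png',np.hstack([A,cv2.resize(cv2.imread('pics/w10.png'),(400,390))]))
```

```text
t 21.55 tcp [ 0.4256 -0.1803  0.1648] yaw -3.0764 w 0.0656 F [0.  0.6 0.8] 
units [ 0.001 -0.005 -0.019] spin 0.007
```

View pics/ov6.png

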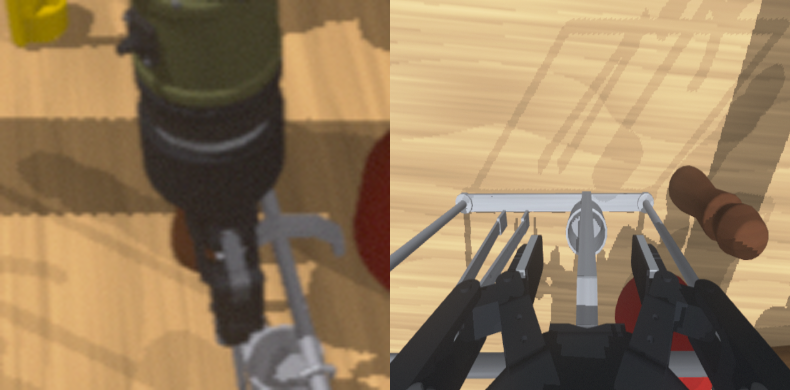

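arm_command(
  motion=[
    [[0, 0, -0.2, 0], [0, 0, -0.4, 0], [0, 0, -0.6, 0], [0, 0, -0.8, 0]],
  ],
)

```text
time: 22.15
ee_pos: [0.4236, -0.1809, 0.2617]
tcp_rot: [0.01, -0.033, 0.999, 0.003]
contact_force: [0.3, -0.5, -0.2]
gripper_width: 0.0652
```

arm_command(
  motion=[
    [[0.1, 0, -0.25, 0], [0.2, 0, -0.5, 0], [0.2, 0, -0.5, 0], [0.2, 0, -0.5, 0]],
  ],
  jaw=255,
)

```text
time: 22.65
ee_pos: [0.3986, -0.1828, 0.3199]
tcp_rot: [0.01, -0.033, 0.999, 0.003]
contact_force: [-0.4, 0.1, -0.2]
gripper_width: -0.0002
```

Run:
```python
from ov import *
tilt()
snap('side','s11.png');snap('wrist','w11.png');snap('top','t11.png')
A=ov('s11','',(230,230,130,180),3,[])
cv2.imwrite('pics/ov7.png',np.hstack([A,cv2.resize(cv2.imread('pics/w11.png'),(400,540))]))
```

```text
t 22.65 q [-0.44   0.074 -0.14   1.341  0.014 -0.505] tcp [ 0.3986 -0.1828  0.3199] yaw -3.076 tilt 1.18 z [ 0.02   0.006 -1.   ]
tool x [-0.998 -0.065 -0.02 ] y [-0.065  0.998  0.005]
```

View pics/ov7.png

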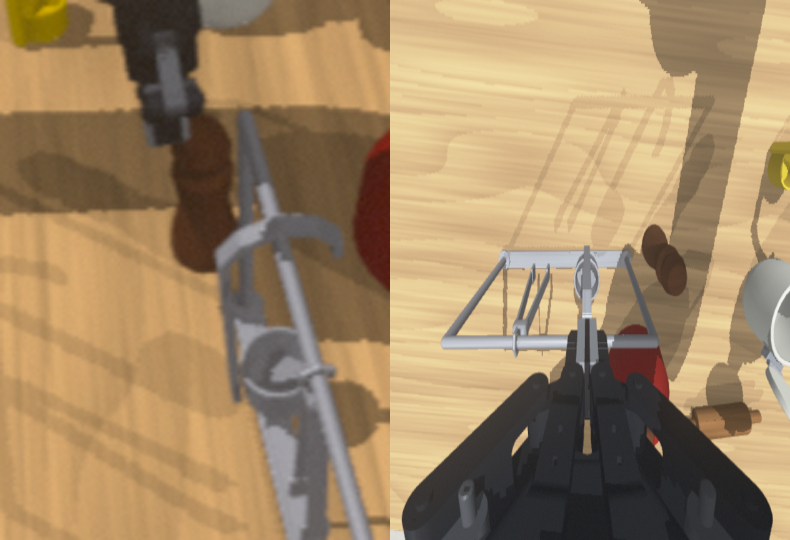

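```bash
python3 -c "
from h import *
X,e=tri(('top0',227,213),('side0',335.6,165)); print('tongue',X,e)
xb=np.array([np.cos(-.475),np.sin(-.475)]); b=np.array([.4765,.24])
print('pred', b+xb*.122, .218, 'behind',b+xb*.175)
d=X[:2]-b; print(np.arctan2(d[1],d[0]), np.hypot(*d))
p=b+xb*.175
plan([p[0],p[1],.32],1.08,4)
print('pin',atz('top0',255,179,.04))"
```

```text
tongue [0.55108253 0.20065925 0.23179171] [array([ 0.0044573 , -0.06267113]), array([-0.04785753,  0.01043878])]
pred [0.58499371 0.18420471] 0.218 behind [0.63212623 0.15996577]
-0.4853887027574352 0.08432229338840343
0 [-0.53  0.68  0.01] spin 0.27
1 [-0.44  0.75  0.01] spin 0.27
2 [-0.33  0.8   0.01] spin 0.27
3 [-0.22  0.84  0.01] spin 0.27
pin [0.67142434 0.17717582 0.04      ]
```

arm_command(
  motion=[
    [[-0.18, 0.23, 0, 0.09], [-0.36, 0.46, 0, 0.18], [-0.53, 0.68, 0, 0.27]],
  ],
)

```text
time: 23.18
ee_pos: [0.4571, -0.0963, 0.3211]
tcp_rot: [0.009, 0.036, 0.999, 0.003]
contact_force: [-0.6, 0.0, -1.0]
gripper_width: 0.0002
```

arm_command(
  motion=[
    [[-0.15, 0.25, 0, 0.09], [-0.3, 0.5, 0, 0.18], [-0.44, 0.75, 0, 0.27]],
  ],
)

```text
time: 23.55
ee_pos: [0.516, -0.01, 0.3226]
tcp_rot: [0.009, 0.103, 0.995, 0.004]
contact_force: [0.2, -0.5, -0.4]
gripper_width: -0.0002
```

arm_command(
  motion=[
    [[-0.11, 0.27, 0, 0.09], [-0.22, 0.54, 0, 0.18], [-0.33, 0.8, 0, 0.27]],
  ],
)

```text
time: 23.92
ee_pos: [0.5743, 0.076, 0.3241]
tcp_rot: [0.008, 0.17, 0.985, 0.004]
contact_force: [-0.2, -0.6, -0.3]
gripper_width: 0.0
```

arm_command(
  motion=[
    [[-0.08, 0.28, 0, 0.09], [-0.15, 0.56, 0, 0.18], [-0.22, 0.84, 0, 0.27], [-0.22, 0.84, 0, 0.27]],
  ],
)

```text
time: 24.42
ee_pos: [0.6331, 0.1631, 0.3245]
tcp_rot: [0.008, 0.234, 0.972, 0.005]
contact_force: [-1.6, 0.4, -0.2]
gripper_width: -0.0001
```

```bash
python3 -c "
from h import *
tilt();go(.632,.16,.18,2.667)
snap('side','s12.png');snap('top','t12.png')
a=cv2.imread('pics/s12.png')[60:360,200:440]; b=cv2.imread('pics/t12.png')[100:400,120:360]
cv2.imwrite('pics/v12.png',np.hstack([cv2.resize(a,(400,500)),cv2.resize(b,(400,500))]))"
```

```text
t 24.425 q [2.520e-01 4.710e-01 4.240e-01 1.505e+00 1.000e-03 7.240e-01] tcp [0.6331 0.1631 0.3245] yaw 2.67 tilt 1.04 z [ 0.017  0.006 -1.   ]
tool x [-0.891  0.455 -0.013] y [0.455 0.891 0.013]
t 24.43 tcp [0.6331 0.1631 0.3245] yaw 2.6696 w -0.0001 F [-1.6  0.4 -0.2] 
units [ 0.012 -0.043  1.204] spin 0.005
```

View pics/v12.png

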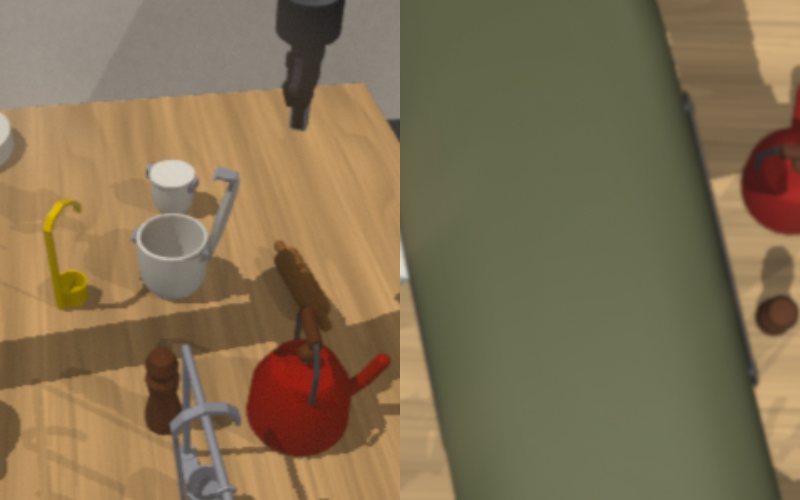

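arm_command(
  motion=[
    [[0.0, -0.02, 0.3, 0], [0.0, -0.04, 0.6, 0], [0.0, -0.04, 0.7, 0], [0, -0.04, 0.7, 0]],
  ],
)

```text
time: 25.02
ee_pos: [0.6312, 0.1565, 0.2428]
tcp_rot: [0.008, 0.235, 0.972, 0.005]
contact_force: [-0.3, -0.4, 0.8]
gripper_width: 0.0003
```

arm_command(
  motion=[
    [[0, 0, 0.25, 0], [0, 0, 0.5, 0], [0, 0, 0.5, 0]],
  ],
)

```text
time: 25.4
ee_pos: [0.6323, 0.1572, 0.1825]
tcp_rot: [0.008, 0.235, 0.972, 0.005]
contact_force: [-0.3, -0.3, 0.9]
gripper_width: -0.0001
```

```bash
python3 -c "
from h import *
tilt();go(.632,.16,.18,2.667)
snap('side','s13.png');snap('wrist','w13.png')
a=cv2.imread('pics/s13.png')[60:360,200:440]; b=cv2.imread('pics/w13.png')
cv2.imwrite('pics/v13.png',np.hstack([cv2.resize(a,(320,400)),cv2.resize(b,(480,400))]))"
```

```text
t 25.4 q [2.430e-01 4.860e-01 8.200e-02 1.148e+00 1.000e-03 7.180e-01] tcp [0.6323 0.1572 0.1825] yaw 2.667 tilt 1.05 z [ 0.018  0.005 -1.   ]
tool x [-0.889  0.457 -0.013] y [0.457 0.889 0.013]
t 25.4 tcp [0.6323 0.1572 0.1825] yaw 2.6667 w -0.0001 F [-0.3 -0.3  0.9] 
units [0.013 0.019 0.021] spin -0.001
```

View pics/v13.png

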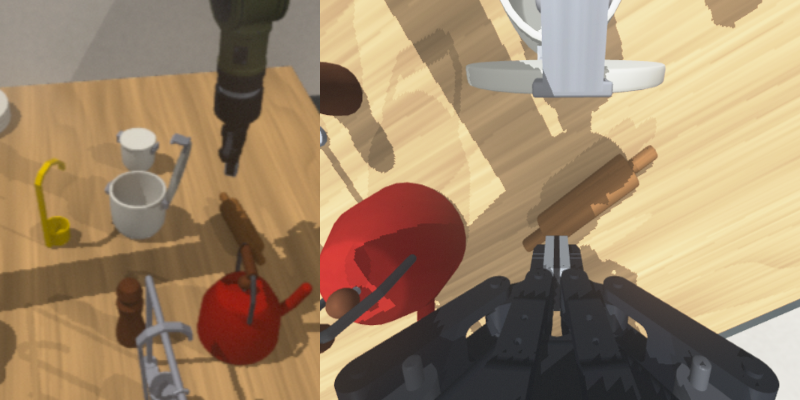

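arm_command(
  motion=[
    [[0.15, 0.03, 0, 0], [0.3, 0.03, 0, 0], [0.45, 0.03, 0, 0], [0.55, 0.03, 0, 0], [0.65, 0.03, 0, 0], [0.75, 0.03, 0, 0], [0.85, 0.03, 0, 0]],
  ],
)

```text
time: 26.38
ee_pos: [0.5435, 0.2076, 0.1816]
tcp_rot: [0.009, 0.235, 0.972, 0.005]
contact_force: [0.2, -0.3, 0.8]
gripper_width: 0.0
```

```bash
python3 -c "
from h import *
go(.632,.16,.18,2.667)
snap('side','s14.png');snap('wrist','w14.png')
a=cv2.imread('pics/s14.png')[60:360,200:440]; b=cv2.imread('pics/w14.png')
cv2.imwrite('pics/v14.png',np.hstack([cv2.resize(a,(320,400)),cv2.resize(b,(480,400))]))"
```

```text
t 26.38 tcp [0.5435 0.2076 0.1816] yaw 2.6665 w 0.0 F [ 0.2 -0.3  0.8] 
units [-0.837 -0.016  0.026] spin -0.001
```

View pics/v14.png

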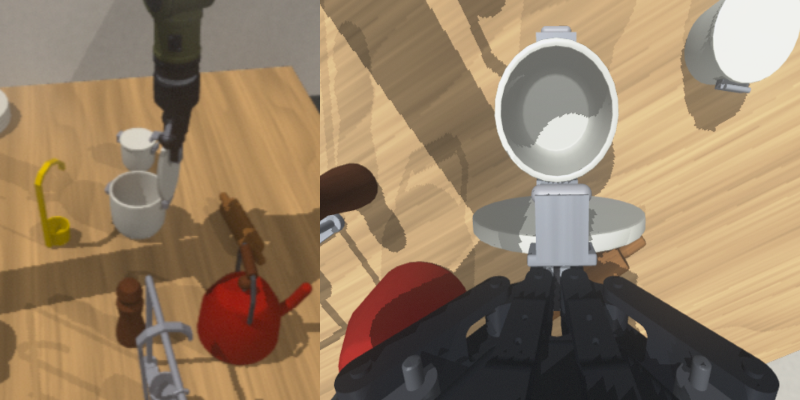

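arm_command(
  motion=[
    [[0.1, 0, 0, 0], [0.2, 0, 0, 0], [0.3, 0, 0, 0], [0.4, 0, 0, 0], [0.5, 0, 0, 0], [0.5, 0, 0, 0]],
  ],
)

```text
time: 27.22
ee_pos: [0.4897, 0.2352, 0.1807]
tcp_rot: [0.009, 0.235, 0.972, 0.005]
contact_force: [0.7, 0.2, -0.5]
gripper_width: 0.0002
```

```bash
python3 -c "
from h import *
go(.632,.16,.18,2.667)
snap('side','s15.png');snap('wrist','w15.png')
a=cv2.imread('pics/s15.png')[60:360,200:440]; b=cv2.imread('pics/w15.png')
cv2.imwrite('pics/v15.png',np.hstack([cv2.resize(a,(320,400)),cv2.resize(b,(480,400))]))"
```

```text
t 27.23 tcp [0.4897 0.2352 0.1807] yaw 2.668 w 0.0002 F [ 0.7  0.2 -0.5] 
units [-1.341 -0.017  0.026] spin 0.002
```

View pics/v15.png

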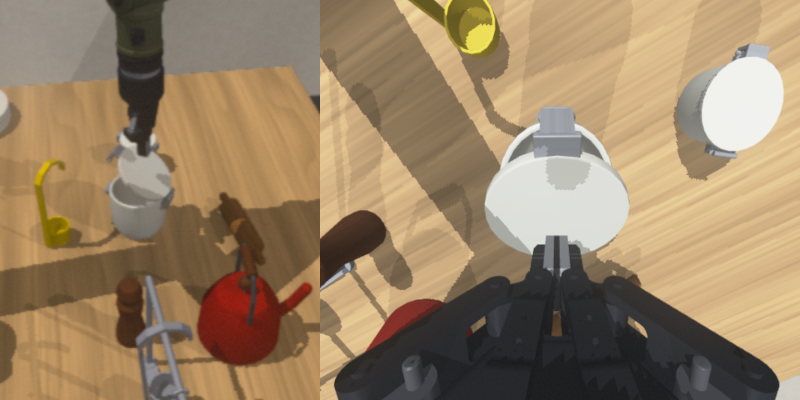

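arm_command(
  motion=[
    [[0.05, 0, 0, 0], [0.1, 0, 0, 0], [0.1, 0, 0, 0]],
  ],
)

```text
time: 27.7
ee_pos: [0.4795, 0.2404, 0.1804]
tcp_rot: [0.009, 0.235, 0.972, 0.005]
contact_force: [-1.0, -0.3, 0.3]
gripper_width: 0.0001
```

```bash
python3 -c "
from h import *
go(.432,.263,.14,2.667)
snap('side','s15.png');snap('wrist','w15.png')
a=cv2.imread('pics/s15.png')[60:360,200:440]; b=cv2.imread('pics/w15.png')
cv2.imwrite('pics/v16.png',np.hstack([cv2.resize(a,(320,400)),cv2.resize(b,(480,400))]))"
```

```text
t 27.7 tcp [0.4795 0.2404 0.1804] yaw 2.6671 w 0.0001 F [-1.  -0.3  0.3] 
units [ 0.443 -0.018  0.33 ] spin 0.0
```

View pics/v16.png

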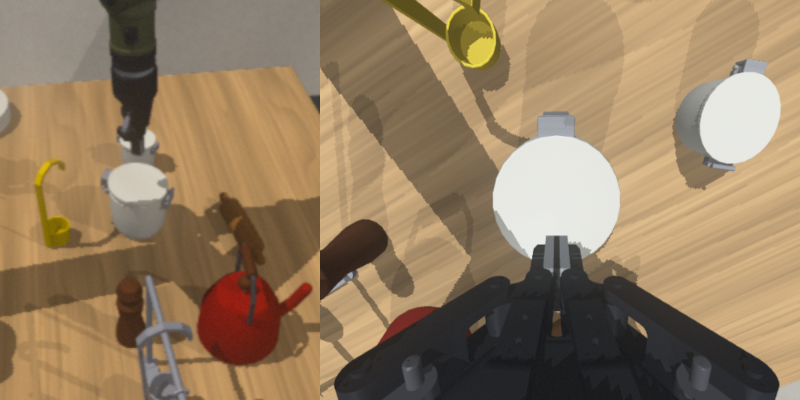

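arm_command(
  motion=[
    [[0.22, 0, 0, 0], [0.44, -0.01, 0.15, 0], [0.44, -0.02, 0.4, 0], [0.44, -0.02, 0.4, 0], [0.44, -0.02, 0.4, 0]],
  ],
)

```text
time: 28.42
ee_pos: [0.4337, 0.2628, 0.1324]
tcp_rot: [0.009, 0.235, 0.972, 0.006]
contact_force: [-0.5, -0.2, 0.1]
gripper_width: -0.0002
```

```bash
python3 -c "
from h import *
go(.432,.263,.104,2.667)
snap('side','s17.png');snap('wrist','w17.png')
a=cv2.imread('pics/s17.png')[120:270,240:360]; b=cv2.imread('pics/w17.png')
cv2.imwrite('pics/v17.png',np.hstack([cv2.resize(a,(320,400)),cv2.resize(b,(480,400))]))"
```

```text
t 28.43 tcp [0.4337 0.2628 0.1324] yaw 2.6663 w -0.0002 F [-0.5 -0.2  0.1] 
units [ 0.017 -0.009  0.237] spin -0.001
```

View pics/v17.png

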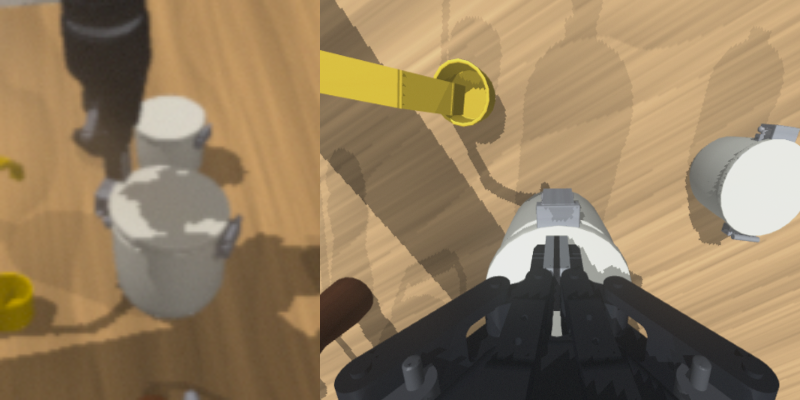

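arm_command(
  motion=[
    [[0.02, 0, 0.08, 0], [0.02, 0, 0.13, 0], [0.02, 0, 0.15, 0], [0.02, 0, 0.15, 0]],
  ],
)

```text
time: 29.02
ee_pos: [0.4307, 0.2639, 0.1137]
tcp_rot: [0.009, 0.235, 0.972, 0.005]
contact_force: [-0.8, 0.7, 3.6]
gripper_width: 0.0001
```

arm_command(
  motion=[
    [[0, 0, 0.02, 0], [0, 0, 0.04, 0], [0, 0, 0.05, 0], [0, 0, 0.05, 0]],
  ],
)

```text
time: 29.52
ee_pos: [0.4313, 0.2636, 0.1072]
tcp_rot: [0.009, 0.235, 0.972, 0.005]
contact_force: [1.1, -0.4, -1.4]
gripper_width: 0.0
```

arm_command(
  motion=[
    [[0, 0, 0.02, 0], [0, 0, 0.04, 0], [0, 0, 0.04, 0], [0, 0, 0.04, 0]],
  ],
)

```text
time: 30.02
ee_pos: [0.4316, 0.2639, 0.1042]
tcp_rot: [0.01, 0.235, 0.972, 0.006]
contact_force: [-2.1, -1.6, 11.4]
gripper_width: 0.0002
```

arm_command(
  motion=[
    [[0, 0, 0.015, 0], [0, 0, 0.02, 0], [0, 0, 0.02, 0]],
  ],
)

```text
time: 30.4
ee_pos: [0.4317, 0.264, 0.1038]
tcp_rot: [0.01, 0.235, 0.972, 0.006]
contact_force: [-7.5, -4.1, 25.9]
gripper_width: 0.0
```

arm_command(
  motion=[
    [[0, 0, -0.1, 0], [0, 0, -0.3, 0], [0, 0, -0.6, 0], [0, 0, -1.0, 0], [0, 0, -1.0, 0]],
  ],
)

```text
time: 31.02
ee_pos: [0.4315, 0.2646, 0.2241]
tcp_rot: [0.012, 0.235, 0.972, 0.008]
contact_force: [-0.4, -0.3, -0.1]
gripper_width: 0.0003
```

```bash
python3 -c "
from h import *
tilt()
snap('side','s18.png');snap('wrist','w18.png')
a=cv2.imread('pics/s18.png')[120:270,240:360]; b=cv2.imread('pics/w18.png')
cv2.imwrite('pics/v18.png',np.hstack([cv2.resize(a,(320,400)),cv2.resize(b,(480,400))]))"
```

```text
t 31.025 q [ 0.554  0.21  -0.225  1.108 -0.006  1.029] tcp [0.4315 0.2646 0.2241] yaw 2.667 tilt 1.64 z [ 0.027  0.01  -1.   ]
tool x [-0.889  0.457 -0.019] y [0.457 0.889 0.021]
```

View pics/v18.png

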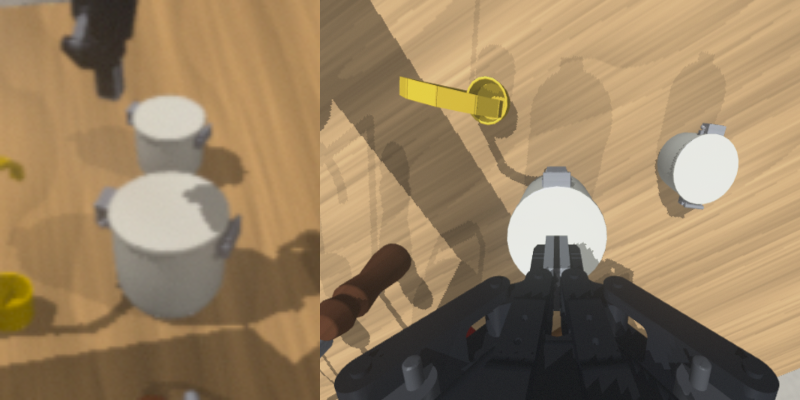

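```bash
python3 -c "
from ov import *
b=(.4765,.24); x=np.array([np.cos(-.475),np.sin(-.475)])
c=np.array(b)+x*.006
A=ov('s18','',(260,170,90,90),4,[(circ(*c,.104,.058),(0,0,255))])
B=cv2.resize(cv2.imread('pics/s18.png'),(430,360))
cv2.imwrite('pics/v19.png',np.hstack([A,B]))
for n in ['s0','s18']: pass
a=cv2.imread('pics/side0.png').astype(int);d=cv2.imread('pics/s18.png').astype(int)
# compare tongs/kettle/mill/pin patch diffs
for n,(u,v,w,h) in dict(tongs=(325,340,20,25),pin=(362,203,40,50),spout=(412,270,24,28),mill=(285,265,22,30)).items(): print(n,abs(a-d)[v:v+h,u:u+w].mean().round(1))
"
```

```text
tongs 20.8
pin 28.2
spout 2.6
mill 17.2
```

View pics/v19.png

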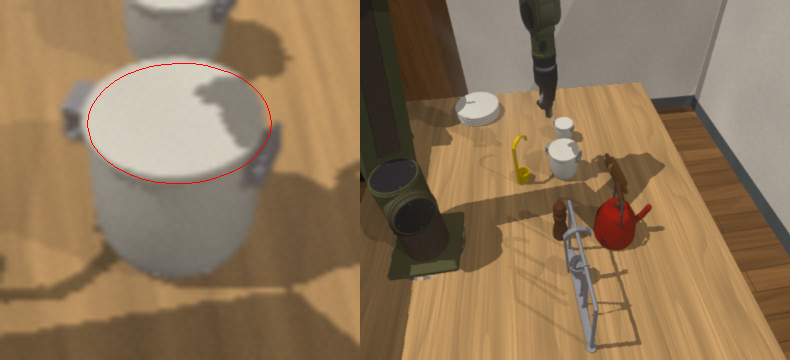

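Run:
```python
from ov import *
b=np.array([.4768,.2402]); x=np.array([np.cos(-.475),np.sin(-.475)]); y=np.array([-x[1],x[0]])
def lid(th):
    P=[]
    for a in np.linspace(0,6.283,60):
        r=.058+.058*np.cos(a); v=.058*np.sin(a); xb=.064-r*np.cos(th)+.009*np.sin(th); z=.095+r*np.sin(th)+.009*np.cos(th)
        p=b+x*xb+y*v; P.append((p[0],p[1],z))
    return np.array(P)
ls=[(lid(0),(0,0,255)),(lid(.1),(0,160,0))]
cv2.imwrite('pics/v20.png',np.hstack([ov('s17','',(260,170,90,90),4,ls),ov('s18','',(260,170,90,90),4,ls)]))
print(proj('s18',[.4646,-.2741,.2184]))
cv2.imwrite('pics/v21.png',np.hstack([ov('side0','',(290,260,90,150),4,[]),ov('s18','',(290,260,90,150),4,[])]))
```

```text
[[335.26104441 355.17405506]]
```

View pics/v20.png

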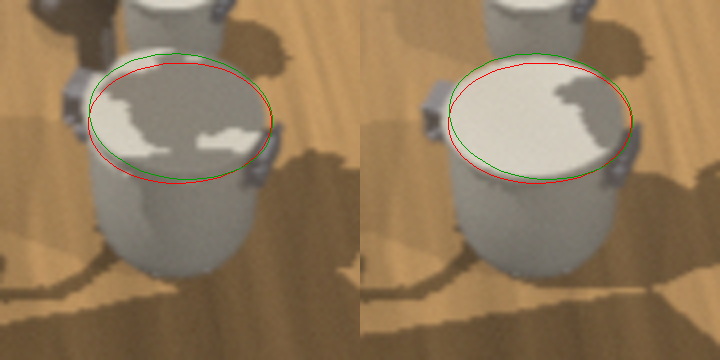

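View pics/v21.png

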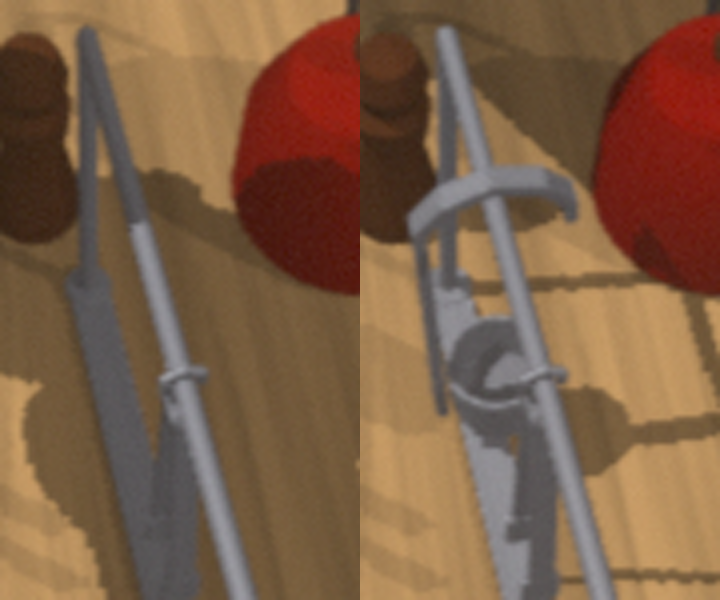

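I'll touch the lid once more. If it's still ajar I should feel contact by about 0.113; if it's shut, nothing until 0.104.

arm_command(
  motion=[
    [[0, 0, 0.3, 0], [0, 0, 0.6, 0], [0, 0, 0.8, 0], [0, 0, 0.9, 0], [0, 0, 0.97, 0], [0, 0, 0.97, 0]],
  ],
)

```text
time: 31.88
ee_pos: [0.431, 0.2636, 0.1046]
tcp_rot: [0.009, 0.235, 0.972, 0.005]
contact_force: [-0.8, -0.3, 1.6]
gripper_width: -0.0003
```

arm_command(
  motion=[
    [[0, 0, 0.03, 0], [0, 0, 0.05, 0], [0, 0, 0.06, 0], [0, 0, 0.06, 0]],
  ],
)

```text
time: 32.38
ee_pos: [0.4314, 0.2641, 0.1033]
tcp_rot: [0.01, 0.235, 0.972, 0.007]
contact_force: [-14.8, -8.2, 47.2]
gripper_width: 0.0001
```

arm_command(
  motion=[
    [[0, 0, -0.3, 0], [0, 0, -0.6, 0], [0, 0, -1.0, 0], [0, 0, -1.0, 0], [0, 0, -1.0, 0]],
  ],
)

```text
time: 33.0
ee_pos: [0.4291, 0.2633, 0.2167]
tcp_rot: [0.009, 0.235, 0.972, 0.005]
contact_force: [0.0, -0.1, -0.2]
gripper_width: 0.0001
```

```bash
python3 -c "
from h import *
print(job.finish_job())"
```

```text
the job is handed in; nothing more can be done
None
```

The ladle now hangs by its hook on the rail and the sugar bowl's lid is shut. I handed the job in at about 33 s of the 67 s limit.

**Ladle:** I lifted it out of the bowl and hung it about 9 cm along the bar from the tongs, on the kettle side. Pictures taken after release show it hanging free.

**Lid:** I pushed it over from behind, let it fall onto the catch, then pressed the front edge. The fingertips first met it at about 114 mm. The force then dropped away, and the lid stopped hard at 104 mm, which is its shut height. Touching it again found nothing until about 104.6 mm, so it had stayed shut.

**Other objects:** In the before and after side pictures the tongs and kettle sit in the same place, and I saw no shift in the mill or rolling pin. My pixel comparison could not confirm the tongs, mill or pin, because shadows had changed.

Things that went less well:
- **Wrist limit:** On the way in, the last joint ran into its range limit, which tilted the tool by 9°. I worked that back to about 1° before grasping, at a cost of roughly 7 s.
- **Last press:** The final check on the lid pressed harder than I meant, about 47 N down (50 N in all). It was through the fingertips rather than the gripper's body, and below the 120 N wrist limit. If the 40 N limit also covers the fingertips, this went over it.
- **Lid picture check:** The overlay picture of the shut lid was about 1 pixel off, too coarse to prove it shut, so I relied on the contact height instead.

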